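# Let a loaded ratchet lift down onto its bearers

## Robot

A 6-joint arm with a two-finger parallel gripper is mounted at the origin on the work surface. World frame = base frame: x ahead of the robot, y to its left, z up, the work surface at z = 0. Lengths are in mm, angles in degrees, forces in N, time in s.
With the tool pointing down it reaches from about 350 to 850 mm from the base axis. Payload 8.1 kg.
Tool frame: the origin (TCP) lies at the very end of the fingers, on their centre line; the grasp point (between the pads) lies 19 mm behind it; z points along the fingers, y is the line along which they close (so a half turn about z gives the same grasp; the last joint's range is limited). The gripper opens to 85 mm and grips with 20 to 120 N. Pads are 22 mm wide; open, the fingers measure 114 mm over their backs; the gripper's body (76 mm by 85 mm) begins 54 mm behind the grasp point. The pads swing forward as they close: fully open they stand 13 mm farther back than shut.
Start: joints at [-79.435, 7.471, 85.268, -0, 87.261, -4.893], TCP at [159.943, -578.294, 231.292] pointing down, gripper open.
Joint ranges: [-169.43, 169.43], [-51.17, 129.36], [1.28, 143.12], [-76.62, 256.62], [0, 156.53], [-152.29, 152.29]. Speed limits (degrees/s): [136.94, 136.94, 159.86, 180, 180, 180].

## Interface

Orientations are given as [roll, pitch, yaw] about the fixed x, y, z axes, in that order (R = Rz(yaw) Ry(pitch) Rx(roll)).
In Python, from bench import sense, eyes, job, models gives the robot as it stands. The module is installed in compiled form; this text tells all that it offers.
- The arm moves only by the tool apply_moves, never from a script. Its argument "rows" is a list of rows, each a list of 6 numbers: the shift along the tool's x, y, z in mm, then the turn, a rotation vector about the tool's x, y, z in rad. In form: [[dx, dy, dz, rx, ry, rz], ...]. A call has exactly 5 rows; each row shifts and turns the commanded pose from where the row before left it, along the tool's axes as they then stand; what a row does not reach is not made up. A row lasts 1/8 s, in which the tool goes at most 62.5 mm and 10.7 degrees, less where a joint would pass 70% of its speed; a pose out of reach is approached as far as the arm can. A call is refused whole if a number of a shift passes 62.5 or a number of a turn 0.188, either way. A call with a gripper value outside its range is refused whole. "fingers" is the finger opening in mm, from 0 to 85.4, set as the call begins (left out, the last holds). The fingers move at their own pace and stop on an object; "grip_force" is the grip in N (left out, the last holds). Time passes only in rows, so rows that do not move let the fingers close, or fill a call up. It gives the time, the measured TCP pose, the force, the opening and the grip force at its end, in the units of the state.
- sense(): the state, without advancing time (a new reading comes with each control period).
- eyes.snapshot(name): name is "side" or "top"; returns (picture, depth): 480x640x3 uint8, red, green, blue; 480x640 float32, mm along the optical axis (not along the pixel's ray), 0 where there is no reading.
- eyes.get_calibration(name): a dict with "intrinsics" (3x3 intrinsics, pixels), "R" (3x3) and "t" (3): a world point X has camera coordinates R X + t. Camera axes: x right, y down, z forward; pixel columns grow to the right and rows downward; lengths in mm; the calibration is good to about 2 mm. A picture is of the moment at which its call begins. get_calibration takes no time and is no camera call.
- job.hand_in(): hands the job in; it is judged then, once.
Trained networks look in the newest picture that a camera, given by its name, has taken for a name from the list of things; names that differ only in an ending like _2 or _b are one class to them, and where a whole thing is asked for, a point or a joint stands for the part that bears it (a point fixed in the world has none). Each returns a list of dicts, best first, with "confidence" (0 to 1); they miss things now and then, are a little off and sometimes report something else, mostly with a low value. They report only what shows in the picture. A call takes as long as a camera call.
- models.boxes_of(name, camera): "xyz" ([x, y, z] in mm, in world coordinates, good to about 4 mm: the middle of the surface that is visible of it).
- models.cut_out(name, camera): "pixels" (480x640 bool, what is visible of it).
- models.place_of(name, camera): "xyz" ([x, y, z] in mm, in world coordinates, good to about 4 mm: a listed point, or the origin of a listed thing).
The state is a dict: "time": time; "joint_pos": joint angles; "qd": joint speeds; "joint_efforts": joint torques, N m; "tool_pos": TCP position; "tcp_rot": TCP orientation; "ft_force": force on the tool from outside, world axes, zero at the start; "wrist_torque": the same for the moment, N m; "finger_gap": finger opening in mm; "grip_force": force on a finger pad.
Only numpy, scipy, OpenCV 4.12 (cv2) and the standard library are available. Lean on these libraries where they do the work, as an engineer would, in place of code of your own. Each camera call takes 0.05 s, during which the arm holds its last target. There are 200 camera calls.

## Task

Let the crate of candles on the bench lift down. Swing the small pawl lever over to its release side, take the crank handle and wind up a touch so that the pawl springs clear of the ratchet wheel, then let the crank turn back slowly under the load, about a quarter turn a second at most, until the load table sits on its wooden bearers; do not press it down on them, let go only when it has landed, and leave the other things on the table as they are.

Things in the scene. Friction and masses are not known exactly. Their poses are not given: they have to be found in the camera images.
- crank_axis (a point): Point on the hand crank's upright axis, 112 mm over the table, level with the foot of the crank's handle. The crank stands on a grey gearbox (170 x 190, 60 mm high); its arm is a flat steel bar (top face at 110 mm) over a flat 12-tooth ratchet wheel (radius 70 mm). Only the handle stands above the arm. Frame of the lift: z up, +y from the gearbox towards the load table, whose centre is 290 mm off.
- handle_mid (a point): Middle of the crank's black upright handle: a round sleeve 24 mm in diameter, 112 to 166 mm over the table (this point at 142), that spins freely on its pin, so a gripper can hold it without turning with it. It circles crank_axis at a radius of 80 mm. The load pulls it clockwise (from above) with about 5 to 8 N; let go with the pawl out, it runs away.
- crank (a joint): Crank angle, rad, near 0 at the start; grows anticlockwise from above, which raises the load 12 mm per rad. Clockwise lets the load down. It lands somewhere between -3.3 and -5.2 rad: there the handle's pull fades to nothing within some 0.2 rad. Pushing on clockwise presses the load table down nearly seven times as hard as one pushes the handle.
- lever_knob (a point): Centre of the black upright knob (16 mm in diameter, 90 to 124 mm over the table; this point at 110) at the end of the pawl lever, a dark flat bar with its top face 91 mm over the table, beside the gearbox on the side away from the load. The knob circles lever_pivot at a radius of 70 mm.
- lever_pivot (a point): Point on the upright pivot of pawl and lever, 110 mm over the table, level with lever_knob.
- lever (a joint): Angle of the pawl lever, rad: about 0 at the start (hold side), 0.9 at its far stop (release side). Grows as the knob swings clockwise from above, towards the robot. Stiff hinge (2 to 5 N at the knob), stays where it is left. A soft spring in the pivot urges the pawl to the side to which the lever is set.
- load_under (a point): Centre of the underside of the dark steel load table (200 x 220 x 10 mm), about 101 mm over the table at the start. It carries a wooden crate of candles (180 x 200 x 70 mm; 3.2 to 5 kg in all) on a steel ram, straight up and down. Below it lie two wooden bearers with black rubber buffers, which give 1 mm per 20 N; their tops are 42 to 60 mm over the table, different every time.
- load: The load table with its crate of candles; origin as load_under.
- spool_mid (a point): Green wire spool standing on the table between robot and lift, 56 mm in diameter, 40 mm tall; point at its centre. A bystander.
- jar_mid (a point): Glass jar with a steel cap, 60 mm in diameter, 85 mm tall, beyond the pawl lever; point at its centre. A bystander.
- ring_mid (a point): Straw ring lying beyond the gearbox, 130 mm in diameter, 30 mm thick; point at its centre. A bystander.
- pawl_tip (a point): Tip of the flat steel pawl (60 mm long, under the lever, on the same pivot), 75 mm over the table. Seated in a tooth it is 66 mm from the crank's axis, sprung clear some 92 mm. The load keeps it wedged even with the lever at release; wound up by about 0.15 rad (12 mm at the handle; 0.3 always does) it springs out and stays out while the lever is at release. Teeth are 0.52 rad apart.

How it is judged:
By the outcome, as a careful person would: the job done as asked, in the order asked, and still so for the second after the job is handed in, with the robot touching nothing.
It also fails if it takes over 67 s, if anything falls off the work surface, if the arm or the gripper's body presses on something with over 40 N, if the wrist force passes 120 N, or if a joint passes its speed limit or range.

## Working session

There is one attempt and no reset: what is moved stays moved. The work goes in short steps, Python scripts to look and compute and a tool call to move; the robot and the scene stay as the last step left them, time stands still between calls to the robot, and variables do not carry over. Pictures are saved under pics/ and viewed, at most 10 in all, crops included, and the job is handed in when it is done.

Besides the shell and the picture viewer there is one more tool, called after "Request:" as name(argument=value, ...), one argument or row to a line, values as JSON. apply_moves: Moves the arm, as the interface text tells. Its arguments: {"type":"object","properties":{"rows":{"type":"array"},"fingers":{"type":"number"},"grip_force":{"type":"number"}},"required":["rows"]}

```bash
mkdir -p pics; python3 - <<'E'
from bench import sense, eyes, models
import cv2
s=sense(); print({k:s[k] for k in('time','tool_pos','tcp_rot','ft_force','finger_gap')})
for c in('side','top'):
    p,d=eyes.snapshot(c); cv2.imwrite(f'pics/{c}1.png',p[:,:,::-1])
    for n in('crank_axis','handle_mid','lever_knob','lever_pivot','load_under','spool_mid','jar_mid','ring_mid','pawl_tip'):
        r=models.place_of(n,c); print(c,n,[( [round(float(v)) for v in q['xyz']],round(q['confidence'],2)) for q in r[:2]])
E
```

```text
{'time': 0.0, 'tool_pos': array([ 159.84186791, -577.75178362,  230.23960594]), 'tcp_rot': array([-1.79894587e+02, -1.02916661e-02,  1.54546413e+01]), 'ft_force': array([-0.66218228, -0.31372194, -0.20279274]), 'finger_gap': 85.56846284408547}
side crank_axis [([528, -17, 112], 0.81)]
side handle_mid [([597, -54, 143], 0.67)]
side lever_knob []
side lever_pivot [([471, -122, 112], 0.61)]
side load_under []
side spool_mid [([404, 92, 19], 0.67)]
side jar_mid [([623, -190, 38], 0.83), ([595, -56, 147], 0.36)]
side ring_mid [([704, -4, 15], 0.69)]
side pawl_tip [([511, -75, 72], 0.75)]
top crank_axis [([528, -18, 111], 0.9)]
top handle_mid [([596, -55, 143], 0.42)]
top lever_knob [([493, -187, 110], 0.64), ([601, -54, 144], 0.63)]
top lever_pivot [([471, -119, 112], 0.81)]
top load_under [([586, 274, 101], 0.95), ([527, -18, 109], 0.41)]
top spool_mid [([400, 91, 21], 0.9)]
top jar_mid [([622, -188, 45], 0.59)]
top ring_mid [([598, -56, 142], 0.47)]
top pawl_tip [([512, -78, 77], 0.86)]
```

View pics/top1.png

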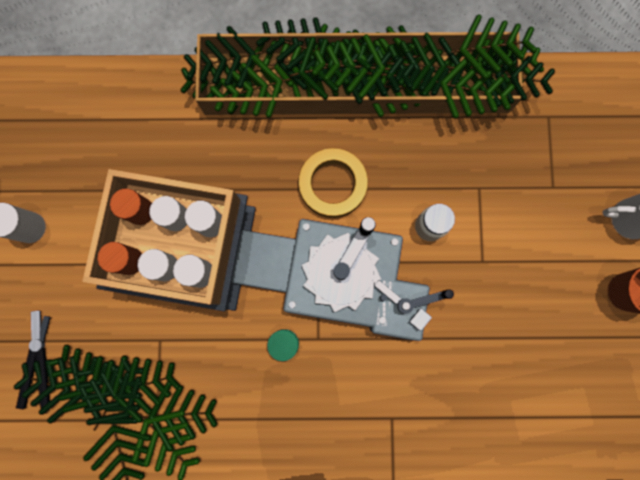

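View pics/side1.png

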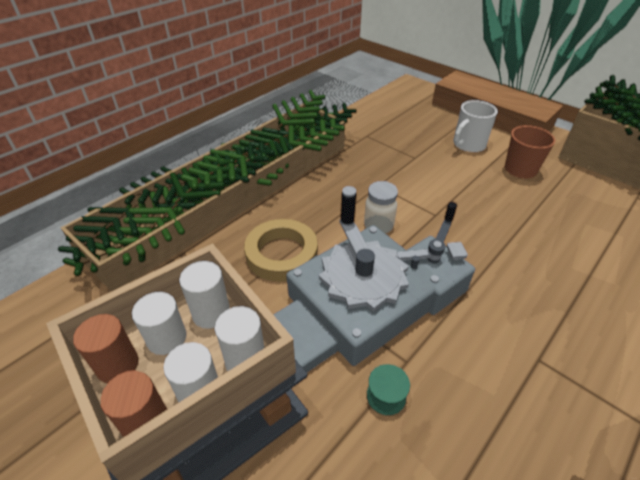

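The top view shows the crank hub at (341,271), the handle at (368,226), the lever pivot at (404,306), the knob at (447,294) and the spool at (283,345). The side view agrees with it, and the pawl is seated. I'll write a small planner and start moving.

```bash
cat > plan.py <<'E'
import numpy as np, json
from scipy.spatial.transform import Rotation as Ro
# pose = x,y,z,yaw(deg), tool pointing down
def R(yaw): return Ro.from_euler('xyz',[180,0,yaw],degrees=True).as_matrix()
def rows(start,wps):
    """wps: list of poses, one per row -> rounded rows; returns final commanded pose"""
    p=np.array(start,float); out=[]
    for w in wps:
        d=R(p[3]).T@(np.array(w[:3])-p[:3]); d=np.round(d,1)
        a=round(float(-np.radians(w[3]-p[3])),3)
        out.append([*d.tolist(),0,0,a]); p[:3]+=R(p[3])@d; p[3]-=np.degrees(a)
    for i in range(0,len(out),5): print(json.dumps(out[i:i+5]).replace('-0.0,','0,'))
    print('end',p.round(2).tolist()); return p
def line(s,e,n): s,e=np.array(s,float),np.array(e,float); return [s+(e-s)*k/n for k in range(1,n+1)]
def arc(c,r,a0,a1,n,z,y0,y1):  # degrees
    return [[c[0]+r*np.cos(np.radians(a)),c[1]+r*np.sin(np.radians(a)),z,y] for a,y in zip(np.linspace(a0,a1,n+1)[1:],np.linspace(y0,y1,n+1)[1:])]
E
python3 -c "
from plan import *
p=rows([159.9,-578.3,231.3,15.45],line([159.9,-578.3,231.3,15.45],[493,-187,170,108],15))"
```

```text
[[28.4, -19.2, 4.1, 0, 0, -0.108], [30.2, -16.1, 4.1, 0, 0, -0.107], [31.8, -12.7, 4.1, 0, 0, -0.108], [33.0, -9.3, 4.0, 0, 0, -0.108], [33.8, -5.6, 4.1, 0, 0, -0.107]]
[[34.2, -2.0, 4.1, 0, 0, -0.108], [34.2, 1.8, 4.1, 0, 0, -0.108], [33.9, 5.3, 4.1, 0, 0, -0.107], [33.0, 9.0, 4.1, 0, 0, -0.108], [31.9, 12.5, 4.1, 0, 0, -0.108]]
[[30.4, 15.9, 4.1, 0, 0, -0.108], [28.5, 19.0, 4.0, 0, 0, -0.107], [26.3, 22.0, 4.1, 0, 0, -0.108], [23.7, 24.6, 4.1, 0, 0, -0.108], [21.0, 27.1, 4.1, 0, 0, -0.107]]
end [492.98, -187.0, 170.0, 107.98]
```

Request:
apply_moves(
  rows=[
    [28.4, -19.2, 4.1, 0, 0, -0.108],
    [30.2, -16.1, 4.1, 0, 0, -0.107],
    [31.8, -12.7, 4.1, 0, 0, -0.108],
    [33.0, -9.3, 4.0, 0, 0, -0.108],
    [33.8, -5.6, 4.1, 0, 0, -0.107],
  ],
  fingers=60,
  grip_force=20,
)

```text
time: 1.62
tool_pos: [271.6, -447.0, 210.9]
tcp_rot: [180.0, 0.0, 46.5]
ft_force: [0.2, 0.3, -0.2]
finger_gap: 60.1
grip_force: 0.0
```

Request:
apply_moves(
  rows=[
    [34.2, -2.0, 4.1, 0, 0, -0.108],
    [34.2, 1.8, 4.1, 0, 0, -0.108],
    [33.9, 5.3, 4.1, 0, 0, -0.107],
    [33.0, 9.0, 4.1, 0, 0, -0.108],
    [31.9, 12.5, 4.1, 0, 0, -0.108],
  ],
)

```text
time: 2.25
tool_pos: [382.7, -316.5, 190.5]
tcp_rot: [180.0, 0.0, 77.4]
ft_force: [0.8, -0.9, -0.6]
finger_gap: 59.7
grip_force: 0.0
```

Request:
apply_moves(
  rows=[
    [30.4, 15.9, 4.1, 0, 0, -0.108],
    [28.5, 19.0, 4.0, 0, 0, -0.107],
    [26.3, 22.0, 4.1, 0, 0, -0.108],
    [23.7, 24.6, 4.1, 0, 0, -0.108],
    [21.0, 27.1, 4.1, 0, 0, -0.107],
  ],
)

```text
time: 2.88
tool_pos: [493.7, -186.1, 170.1]
tcp_rot: [180.0, 0.0, 108.2]
ft_force: [0.7, -0.5, -0.1]
finger_gap: 60.3
grip_force: 0.0
```

Request:
apply_moves(
  rows=[
    [0, 0, 18, 0, 0, 0],
    [0, 0, 18, 0, 0, 0],
    [0, 0, 18, 0, 0, 0],
    [0, 0, 10, 0, 0, 0],
    [0, 0, 6, 0, 0, 0],
  ],
)

```text
time: 3.5
tool_pos: [492.4, -187.3, 99.1]
tcp_rot: [-180.0, -0.0, 107.9]
ft_force: [-0.5, 0.1, -0.6]
finger_gap: 60.3
grip_force: 0.0
```

Request:
apply_moves(
  rows=[
    [0, 0, 0, 0, 0, 0],
    [0, 0, 0, 0, 0, 0],
    [0, 0, 0, 0, 0, 0],
    [0, 0, 0, 0, 0, 0],
    [0, 0, 0, 0, 0, 0],
  ],
  fingers=10,
  grip_force=25,
)

```text
time: 4.12
tool_pos: [489.7, -188.5, 100.8]
tcp_rot: [-179.6, -0.0, 108.0]
ft_force: [-22.0, -5.6, 15.1]
finger_gap: 15.1
grip_force: 26.6
```

```bash
python3 - <<'E'
from bench import sense, eyes, models
import cv2
for c in('side','top'):
    p,d=eyes.snapshot(c)
    x,y=(380,150) if c=='side' else (300,200)
    cv2.imwrite(f'pics/{c}2.png',cv2.resize(p[y:y+160,x:x+200,::-1],None,fx=4,fy=3.75) if 0 else cv2.resize(p[y:y+150,x:x+200,::-1],None,fx=3,fy=3))
    for n in('lever_knob','lever_pivot','crank_axis','handle_mid'):
        r=models.place_of(n,c); print(c,n,[( q['xyz'].round(1) if hasattr(q['xyz'],'round') else q['xyz'],round(q['confidence'],2)) for q in r[:2]])
s=sense();print(s['tool_pos'],s['finger_gap'],s['ft_force'],s['time'],s['grip_force'])
from plan import *
for px,py in((471,-120.5),):
    p=rows([492.98,-187,100,107.98],arc((px,py),70,-71.7,-126,15,100,107.98,53.7))
E
```

```text
side lever_knob [([492.0, -192.0, 111.5], 0.88)]
side lever_pivot [([469.9, -120.6, 111.1], 0.67)]
side crank_axis [([529.2, -13.3, 114.5], 0.59)]
side handle_mid [([593.7, -54.9, 142.3], 0.64)]
top lever_knob [([492.2, -186.2, 111.7], 0.73)]
top lever_pivot [([469.8, -122.1, 107.3], 0.55)]
top crank_axis [([526.6, -17.0, 110.3], 0.79)]
top handle_mid [([598.9, -53.8, 141.6], 0.52)]
[ 489.7073321  -188.49033523  100.84173717] 14.785675420065042 [-21.72000318  -4.74928362  15.01128947] 4.625 26.57599925994873
[[0.2, -4.4, 0, 0, 0, 0.063], [0.1, -4.4, 0, 0, 0, 0.063], [0.1, -4.4, 0, 0, 0, 0.063], [0.1, -4.5, 0, 0, 0, 0.064], [0.1, -4.4, 0, 0, 0, 0.063]]
[[0.1, -4.4, 0, 0, 0, 0.063], [0.1, -4.4, 0, 0, 0, 0.063], [0.2, -4.5, 0, 0, 0, 0.063], [0.1, -4.4, 0, 0, 0, 0.063], [0.1, -4.4, 0, 0, 0, 0.064]]
[[0.1, -4.4, 0, 0, 0, 0.063], [0.1, -4.4, 0, 0, 0, 0.063], [0.1, -4.5, 0, 0, 0, 0.063], [0.2, -4.4, 0, 0, 0, 0.063], [0.1, -4.4, 0, 0, 0, 0.063]]
end [429.86, -177.11, 100.0, 53.72]
```

```bash
python3 - <<'E'
from plan import *
p=rows([492.98,-187,100,107.98],[[489.5,-188.3,102,107.98]]+arc((470.4,-121),70,-74.3,-125.5,14,102,107.98,56.8))
E
```

```text
[[-0.2, -3.7, -2.0, 0, 0, -0.0], [0.3, -4.6, 0, 0, 0, 0.064], [0.3, -4.5, 0, 0, 0, 0.064], [0.4, -4.5, 0, 0, 0, 0.063], [0.3, -4.4, 0, 0, 0, 0.064]]
[[0.3, -4.5, 0, 0, 0, 0.064], [0.3, -4.4, 0, 0, 0, 0.064], [0.3, -4.5, 0, 0, 0, 0.064], [0.4, -4.4, 0, 0, 0, 0.063], [0.3, -4.5, 0, 0, 0, 0.064]]
[[0.3, -4.4, 0, 0, 0, 0.064], [0.3, -4.5, 0, 0, 0, 0.064], [0.3, -4.5, 0, 0, 0, 0.064], [0.4, -4.4, 0, 0, 0, 0.063], [0.3, -4.5, 0, 0, 0, 0.064]]
end [429.73, -177.97, 102.0, 56.81]
```

Request:
apply_moves(
  rows=[
    [-0.2, -3.7, -2.0, 0, 0, 0],
    [0.3, -4.6, 0, 0, 0, 0.064],
    [0.3, -4.5, 0, 0, 0, 0.064],
    [0.4, -4.5, 0, 0, 0, 0.063],
    [0.3, -4.4, 0, 0, 0, 0.064],
  ],
)

```text
time: 5.25
tool_pos: [471.4, -190.9, 101.2]
tcp_rot: [-180.0, -0.0, 93.3]
ft_force: [3.7, -2.5, -10.9]
finger_gap: 15.0
grip_force: 25.3
```

Request:
apply_moves(
  rows=[
    [0.3, -4.5, 0, 0, 0, 0.064],
    [0.3, -4.4, 0, 0, 0, 0.064],
    [0.3, -4.5, 0, 0, 0, 0.064],
    [0.4, -4.4, 0, 0, 0, 0.063],
    [0.3, -4.5, 0, 0, 0, 0.064],
  ],
)

```text
time: 5.88
tool_pos: [449.4, -187.4, 101.2]
tcp_rot: [-180.0, -0.0, 75.0]
ft_force: [3.4, -1.6, -11.3]
finger_gap: 14.6
grip_force: 25.3
```

Request:
apply_moves(
  rows=[
    [0.3, -4.4, 0, 0, 0, 0.064],
    [0.3, -4.5, 0, 0, 0, 0.064],
    [0.3, -4.5, 0, 0, 0, 0.064],
    [0.4, -4.4, 0, 0, 0, 0.063],
    [0.3, -4.5, 0, 0, 0, 0.064],
  ],
)

```text
time: 6.5
tool_pos: [430.3, -177.6, 101.3]
tcp_rot: [179.9, -0.1, 56.7]
ft_force: [22.4, -10.3, -23.8]
finger_gap: 14.8
grip_force: 24.9
```

```bash
python3 - <<'E'
from plan import *
s=[429.73,-177.97,102,56.81]
w=[s]*2+line(s,[429.7,-178,200,56.81],3)
w+=line(w[-1],[597,-54.7,195,90],5)
w+=line(w[-1],[597,-54.7,120,90],5)
rows(s,w)
E
```

```text
[[0.0, 0.0, 0.0, 0, 0, -0.0], [0.0, 0.0, 0.0, 0, 0, -0.0], [0, 0, -32.7, 0, 0, -0.0], [0, 0, -32.6, 0, 0, -0.0], [0, 0, -32.7, 0, 0, -0.0]]
[[38.9, 14.5, 1.0, 0, 0, -0.116], [37.0, 18.9, 1.0, 0, 0, -0.116], [34.6, 23.1, 1.0, 0, 0, -0.116], [31.7, 26.9, 1.0, 0, 0, -0.115], [28.4, 30.4, 1.0, 0, 0, -0.116]]
[[0, 0, 15.0, 0, 0, -0.0], [0, 0, 15.0, 0, 0, -0.0], [0, 0, 15.0, 0, 0, -0.0], [0, 0, 15.0, 0, 0, -0.0], [0, 0, 15.0, 0, 0, -0.0]]
end [597.04, -54.66, 120.0, 89.98]
```

Request:
apply_moves(
  rows=[
    [0, 0, 0, 0, 0, 0],
    [0, 0, 0, 0, 0, 0],
    [0, 0, -32.7, 0, 0, 0],
    [0, 0, -32.6, 0, 0, 0],
    [0, 0, -32.7, 0, 0, 0],
  ],
  fingers=60,
)

```text
time: 7.12
tool_pos: [429.8, -177.9, 201.5]
tcp_rot: [180.0, -0.0, 56.9]
ft_force: [0.1, -0.4, -0.0]
finger_gap: 59.8
grip_force: 0.0
```

Request:
apply_moves(
  rows=[
    [38.9, 14.5, 1.0, 0, 0, -0.116],
    [37.0, 18.9, 1.0, 0, 0, -0.116],
    [34.6, 23.1, 1.0, 0, 0, -0.116],
    [31.7, 26.9, 1.0, 0, 0, -0.115],
    [28.4, 30.4, 1.0, 0, 0, -0.116],
  ],
)

```text
time: 7.75
tool_pos: [598.3, -53.6, 195.4]
tcp_rot: [180.0, 0.0, 90.3]
ft_force: [0.6, -0.8, 0.4]
finger_gap: 59.8
grip_force: 0.0
```

```bash
python3 - <<'E'
from bench import sense, eyes, models
import cv2
for c in('side','top'):
    p,d=eyes.snapshot(c); cv2.imwrite(f'pics/{c}3.png',p[:,:,::-1])
    for n in('lever_knob','lever_pivot','handle_mid'):
        r=models.place_of(n,c); print(c,n,[( q['xyz'],round(q['confidence'],2)) for q in r[:2]])
s=sense();print(s['tool_pos'],s['finger_gap'],s['ft_force'],s['time'],s['grip_force'])
E
```

```text
side lever_knob [([430.2, -178.7, 112.3], 0.93)]
side lever_pivot [([470.7, -122.3, 113.2], 0.7)]
side handle_mid [([595.8, -54.9, 147.3], 0.67), ([431.8, -176.9, 111.6], 0.52)]
top lever_knob [([431.4, -178.1, 111.9], 0.76)]
top lever_pivot [([474.5, -121.4, 111.4], 0.76)]
top handle_mid []
[596.54586332 -55.29243423 195.35439259] 59.95198614509805 [ 0.54642182 -0.05523126  0.52737574] 8.15 0.0
```

View pics/side3.png

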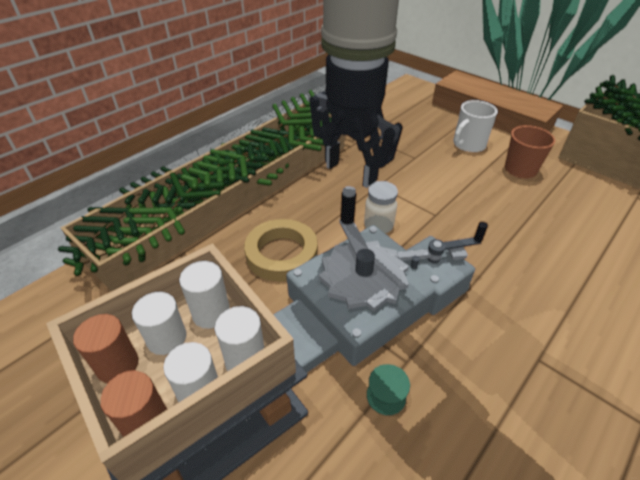

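The side picture shows the lever swung to release, with its knob at (480,232). The gripper is above the handle at (348,205). I'll go down and grip.

Request:
apply_moves(
  rows=[
    [0, 0, 18, 0, 0, 0],
    [0, 0, 18, 0, 0, 0],
    [0, 0, 18, 0, 0, 0],
    [0, 0, 12, 0, 0, 0],
    [0, 0, 7, 0, 0, 0],
  ],
)

```text
time: 8.78
tool_pos: [596.5, -54.4, 120.6]
tcp_rot: [-179.9, -0.0, 90.0]
ft_force: [0.5, -0.0, 0.2]
finger_gap: 60.0
grip_force: 0.0
```

Request:
apply_moves(
  rows=[
    [0, 0, 0, 0, 0, 0],
    [0, 0, 0, 0, 0, 0],
    [0, 0, 0, 0, 0, 0],
    [0, 0, 0, 0, 0, 0],
    [0, 0, 0, 0, 0, 0],
  ],
  fingers=15,
  grip_force=60,
)

```text
time: 9.4
tool_pos: [598.9, -54.5, 123.2]
tcp_rot: [179.8, 0.0, 90.0]
ft_force: [6.8, 0.4, -3.5]
finger_gap: 22.5
grip_force: 59.7
```

```bash
python3 - <<'E'
from plan import *
rows([597.04,-54.66,122,89.98],arc((528,-17),80.2,-27.9,-9.9,10,122,89.98,89.98))
E
```

```text
[[2.4, 3.0, 0.0, 0, 0, -0.0], [2.3, 1.1, 0.0, 0, 0, -0.0], [2.3, 1.0, 0.0, 0, 0, -0.0], [2.3, 0.9, 0.0, 0, 0, -0.0], [2.4, 0.8, 0.0, 0, 0, -0.0]]
[[2.4, 0.8, 0.0, 0, 0, -0.0], [2.4, 0.7, 0.0, 0, 0, -0.0], [2.4, 0.6, 0.0, 0, 0, -0.0], [2.5, 0.6, 0.0, 0, 0, -0.0], [2.5, 0.5, 0.0, 0, 0, -0.0]]
end [607.05, -30.76, 122.0, 89.98]
```

Request:
apply_moves(
  rows=[
    [2.4, 3.0, 0, 0, 0, 0],
    [2.3, 1.1, 0, 0, 0, 0],
    [2.3, 1.0, 0, 0, 0, 0],
    [2.3, 0.9, 0, 0, 0, 0],
    [2.4, 0.8, 0, 0, 0, 0],
  ],
)

```text
time: 10.02
tool_pos: [604.1, -44.4, 123.2]
tcp_rot: [180.0, 0.1, 90.0]
ft_force: [-2.0, -7.0, 2.7]
finger_gap: 22.8
grip_force: 60.6
```

Request:
apply_moves(
  rows=[
    [2.4, 0.8, 0, 0, 0, 0],
    [2.4, 0.7, 0, 0, 0, 0],
    [2.4, 0.6, 0, 0, 0, 0],
    [2.5, 0.6, 0, 0, 0, 0],
    [2.5, 0.5, 0, 0, 0, 0],
  ],
)

```text
time: 10.65
tool_pos: [607.9, -32.5, 123.2]
tcp_rot: [179.9, 0.2, 90.0]
ft_force: [0.8, -8.3, -0.1]
finger_gap: 22.7
grip_force: 60.6
```

```bash
python3 - <<'E'
from bench import sense, eyes, models
import cv2
for c in('side','top'):
    p,d=eyes.snapshot(c)
    if c=='side': cv2.imwrite(f'pics/{c}4.png',cv2.resize(p[160:310,300:500,::-1],None,fx=3,fy=3))
    for n in('pawl_tip','lever_knob'):
        r=models.place_of(n,c); print(c,n,[( q['xyz'],round(q['confidence'],2)) for q in r[:2]])
s=sense();print(s['tool_pos'],s['finger_gap'],s['ft_force'],s['time'],s['grip_force'])
E
```

```text
side pawl_tip [([530.2, -108.0, 73.2], 0.81)]
side lever_knob [([430.9, -181.6, 114.1], 0.64)]
top pawl_tip [([474.3, -122.8, 108.5], 0.61), ([528.9, -110.3, 76.4], 0.47)]
top lever_knob [([430.0, -175.7, 113.3], 0.73), ([528.3, -17.2, 112.8], 0.37)]
[607.94381924 -32.45371236 123.16765619] 22.86479311071265 [ 2.07543233 -8.23990039  0.02662007] 10.95 60.58412432670593
```

View pics/side4.png

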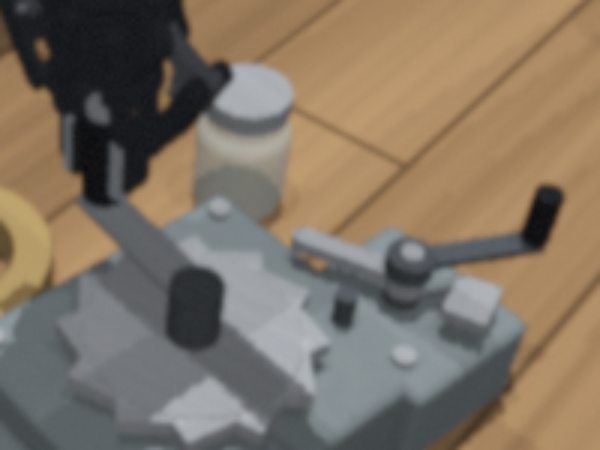

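The crop shows the pawl tip at (300,240), clear of the wheel, and both nets put it about 92 mm from the axis. Now I'll lower it.

```bash
python3 - <<'E'
from plan import *
rows([607.05,-30.76,122,89.98],arc((528,-17),80.2,-9.9,-199.9,35,122,89.98,89.98))
E
```

```text
[[-7.4, -1.7, 0, 0, 0, -0.0], [-7.3, -2.4, 0, 0, 0, -0.0], [-6.9, -3.0, 0, 0, 0, -0.0], [-6.7, -3.6, 0, 0, 0, -0.0], [-6.3, -4.3, 0, 0, 0, -0.0]]
[[-5.8, -4.9, 0, 0, 0, -0.0], [-5.4, -5.4, 0, 0, 0, -0.0], [-4.8, -5.8, 0, 0, 0, -0.0], [-4.2, -6.3, 0, 0, 0, -0.0], [-3.7, -6.7, 0, 0, 0, -0.0]]
[[-2.9, -7.0, 0, 0, 0, -0.0], [-2.3, -7.2, 0, 0, 0, -0.0], [-1.7, -7.5, 0, 0, 0, -0.0], [-0.9, -7.5, 0, 0, 0, -0.0], [-0.1, -7.6, 0, 0, 0, -0.0]]
[[0.5, -7.6, 0, 0, 0, -0.0], [1.2, -7.5, 0, 0, 0, -0.0], [2.0, -7.3, 0, 0, 0, -0.0], [2.6, -7.1, 0, 0, 0, -0.0], [3.3, -6.9, 0, 0, 0, -0.0]]
[[3.9, -6.5, 0, 0, 0, -0.0], [4.6, -6.1, 0, 0, 0, -0.0], [5.1, -5.6, 0, 0, 0, -0.0], [5.6, -5.1, 0, 0, 0, -0.0], [6.0, -4.6, 0, 0, 0, -0.0]]
[[6.5, -4.0, 0, 0, 0, -0.0], [6.8, -3.4, 0, 0, 0, -0.0], [7.1, -2.7, 0, 0, 0, -0.0], [7.3, -2.0, 0, 0, 0, -0.0], [7.5, -1.3, 0, 0, 0, -0.0]]
[[7.6, -0.6, 0, 0, 0, -0.0], [7.6, 0.1, 0.0, 0, 0, -0.0], [7.5, 0.8, 0.0, 0, 0, -0.0], [7.4, 1.6, 0.0, 0, 0, -0.0], [7.3, 2.2, 0.0, 0, 0, -0.0]]
end [452.56, 10.29, 122.0, 89.98]
```

Request:
apply_moves(
  rows=[
    [-7.4, -1.7, 0, 0, 0, 0],
    [-7.3, -2.4, 0, 0, 0, 0],
    [-6.9, -3.0, 0, 0, 0, 0],
    [-6.7, -3.6, 0, 0, 0, 0],
    [-6.3, -4.3, 0, 0, 0, 0],
  ],
)

```text
time: 11.58
tool_pos: [591.0, -65.8, 123.1]
tcp_rot: [-179.9, 0.0, 90.0]
ft_force: [-10.7, -0.0, 8.8]
finger_gap: 22.7
grip_force: 61.2
```

Request:
apply_moves(
  rows=[
    [-5.8, -4.9, 0, 0, 0, 0],
    [-5.4, -5.4, 0, 0, 0, 0],
    [-4.8, -5.8, 0, 0, 0, 0],
    [-4.2, -6.3, 0, 0, 0, 0],
    [-3.7, -6.7, 0, 0, 0, 0],
  ],
)

```text
time: 12.2
tool_pos: [561.5, -87.4, 123.0]
tcp_rot: [-179.8, -0.2, 90.0]
ft_force: [-11.2, 10.4, 11.9]
finger_gap: 22.9
grip_force: 61.5
```

```bash
python3 - <<'E'
from plan import *
from scipy.optimize import least_squares as L
P=np.array([(607.94,-32.45),(604.1,-44.4),(591,-65.8),(561.5,-87.4)])
f=L(lambda c:np.hypot(*(P-c).T)-80,[528,-17]);c=f.x;print(c,f.fun)
c=np.array([526.3,-15.2]) if 0 else c
s=[528+80.2*np.cos(np.radians(-64.19)),-17+80.2*np.sin(np.radians(-64.19)),122,89.98]
a0=np.degrees(np.arctan2(s[1]-c[1],s[0]-c[0])); print(a0)
w=arc(c,80,a0,-205,26 if 0 else 25,122,89.98,89.98)
# blend: fade in centre correction over first 5 rows
r0=np.hypot(s[0]-c[0],s[1]-c[1])
for k in range(5):
    f=1+(r0/80-1)*(4-k)/5
    w[k][0]=c[0]+(w[k][0]-c[0])*f; w[k][1]=c[1]+(w[k][1]-c[1])*f
rows(s,w)
E
```

```text
[530.1667143  -13.80859009] [-0.02384023  0.0122809   0.02371745 -0.01581153]
-66.5188363238103
[[-2.4, -7.6, 0, 0, 0, -0.0], [-1.6, -7.7, 0, 0, 0, -0.0], [-0.9, -7.8, 0, 0, 0, -0.0], [-0.1, -7.8, 0, 0, 0, -0.0], [0.6, -7.7, 0, 0, 0, -0.0]]
[[0.9, -7.7, 0, 0, 0, -0.0], [1.7, -7.6, 0, 0, 0, -0.0], [2.4, -7.3, 0, 0, 0, -0.0], [3.1, -7.1, 0, 0, 0, -0.0], [3.8, -6.7, 0, 0, 0, -0.0]]
[[4.4, -6.4, 0, 0, 0, -0.0], [4.9, -5.9, 0, 0, 0, -0.0], [5.6, -5.4, 0, 0, 0, -0.0], [6.0, -4.8, 0, 0, 0, -0.0], [6.5, -4.3, 0, 0, 0, -0.0]]
[[6.8, -3.6, 0, 0, 0, -0.0], [7.2, -2.9, 0, 0, 0, -0.0], [7.4, -2.2, 0, 0, 0, -0.0], [7.6, -1.4, 0, 0, 0, -0.0], [7.7, -0.8, 0, 0, 0, -0.0]]
[[7.7, 0.0, 0.0, 0, 0, -0.0], [7.7, 0.8, 0.0, 0, 0, -0.0], [7.6, 1.5, 0.0, 0, 0, -0.0], [7.4, 2.2, 0.0, 0, 0, -0.0], [7.2, 2.9, 0.0, 0, 0, -0.0]]
end [457.66, 20.04, 122.0, 89.98]
```

Request:
apply_moves(
  rows=[
    [-2.4, -7.6, 0, 0, 0, 0],
    [-1.6, -7.7, 0, 0, 0, 0],
    [-0.9, -7.8, 0, 0, 0, 0],
    [-0.1, -7.8, 0, 0, 0, 0],
    [0.6, -7.7, 0, 0, 0, 0],
  ],
)

```text
time: 12.82
tool_pos: [523.7, -93.3, 123.1]
tcp_rot: [-179.9, -0.0, 90.0]
ft_force: [-6.7, 2.2, 7.4]
finger_gap: 23.0
grip_force: 61.3
```

Request:
apply_moves(
  rows=[
    [0.9, -7.7, 0, 0, 0, 0],
    [1.7, -7.6, 0, 0, 0, 0],
    [2.4, -7.3, 0, 0, 0, 0],
    [3.1, -7.1, 0, 0, 0, 0],
    [3.8, -6.7, 0, 0, 0, 0],
  ],
)

```text
time: 13.45
tool_pos: [487.4, -81.1, 123.1]
tcp_rot: [-180.0, -0.0, 90.0]
ft_force: [-5.1, 2.5, 8.0]
finger_gap: 22.3
grip_force: 61.3
```

Request:
apply_moves(
  rows=[
    [4.4, -6.4, 0, 0, 0, 0],
    [4.9, -5.9, 0, 0, 0, 0],
    [5.6, -5.4, 0, 0, 0, 0],
    [6.0, -4.8, 0, 0, 0, 0],
    [6.5, -4.3, 0, 0, 0, 0],
  ],
)

```text
time: 14.08
tool_pos: [460.8, -53.3, 123.1]
tcp_rot: [-180.0, -0.1, 90.0]
ft_force: [-4.2, 5.3, 7.1]
finger_gap: 22.5
grip_force: 61.3
```

Request:
apply_moves(
  rows=[
    [6.8, -3.6, 0, 0, 0, 0],
    [7.2, -2.9, 0, 0, 0, 0],
    [7.4, -2.2, 0, 0, 0, 0],
    [7.6, -1.4, 0, 0, 0, 0],
    [7.7, -0.8, 0, 0, 0, 0],
  ],
)

```text
time: 14.7
tool_pos: [450.3, -16.1, 123.1]
tcp_rot: [180.0, -0.1, 90.0]
ft_force: [-0.5, 6.8, 3.6]
finger_gap: 22.9
grip_force: 61.2
```

```bash
python3 - <<'E'
from bench import sense, eyes, models
from plan import *
c=np.array([530.17,-13.81]);s=sense()
def ft(s):
    p=np.array(s['tool_pos'][:2])-c; r=np.hypot(*p);u=p/r; f=np.array(s['ft_force'])
    print('ang',np.degrees(np.arctan2(p[1],p[0])),'r',r,'Fcw',f[:2]@[u[1],-u[0]],'Frad',f[:2]@u,'fz',f[2],s['time'])
ft(s)
for c in('side','top'):
    eyes.snapshot(c); print(c,[(q['xyz'],q['confidence']) for q in models.place_of('load_under',c)[:2]])
E
```

```text
ang -178.34927528403722 r 79.87785223795478 Fcw 6.776057698691067 Frad 0.3448769121468829 fz 3.6034824333922555 14.7
side [([584.7, 274.3, 73.3], 0.9)]
top [([583.6, 272.8, 67.7], 0.62)]
```

Request:
apply_moves(
  rows=[
    [7.7, 0, 0, 0, 0, 0],
    [7.7, 0.8, 0, 0, 0, 0],
    [7.6, 1.5, 0, 0, 0, 0],
    [7.4, 2.2, 0, 0, 0, 0],
    [7.2, 2.9, 0, 0, 0, 0],
  ],
)

```text
time: 15.52
tool_pos: [458.4, 21.7, 123.1]
tcp_rot: [179.9, -0.1, 90.0]
ft_force: [2.1, 5.9, 0.9]
finger_gap: 22.3
grip_force: 60.7
```

```bash
cat >> plan.py <<'E'
C=np.array([530.17,-13.81])
def ft():
    from bench import sense
    s=sense(); p=np.array(s['tool_pos'][:2])-C; r=np.hypot(*p);u=p/r; f=np.array(s['ft_force'])
    print('ang',np.degrees(np.arctan2(p[1],p[0]))%360-360,'r',r,'Fcw',f[:2]@[u[1],-u[0]],'Frad',f[:2]@u,s['time'])
E
python3 - <<'E'
from plan import *
ft(); rows([457.66,20.04,122,89.98],arc(C,80,-205,-205-2.3*50,50,122,89.98,89.98))
E
```

```text
ang -206.30980522719608 r 80.03234224292255 Fcw 6.196888373555557 Frad 0.770559552689057 15.525
[[2.8, 1.4, 0.0, 0, 0, -0.0], [2.9, 1.5, 0.0, 0, 0, -0.0], [2.7, 1.7, 0.0, 0, 0, -0.0], [2.7, 1.7, 0.0, 0, 0, -0.0], [2.6, 1.9, 0.0, 0, 0, -0.0]]
[[2.6, 2.0, 0.0, 0, 0, -0.0], [2.4, 2.0, 0.0, 0, 0, -0.0], [2.4, 2.2, 0.0, 0, 0, -0.0], [2.3, 2.2, 0.0, 0, 0, -0.0], [2.2, 2.4, 0.0, 0, 0, -0.0]]
[[2.1, 2.4, 0.0, 0, 0, -0.0], [2.0, 2.5, 0.0, 0, 0, -0.0], [1.9, 2.6, 0.0, 0, 0, -0.0], [1.8, 2.7, 0.0, 0, 0, -0.0], [1.7, 2.7, 0.0, 0, 0, -0.0]]
[[1.6, 2.8, 0.0, 0, 0, -0.0], [1.4, 2.9, 0.0, 0, 0, -0.0], [1.4, 2.9, 0.0, 0, 0, -0.0], [1.2, 2.9, 0.0, 0, 0, -0.0], [1.1, 3.0, 0.0, 0, 0, -0.0]]
[[1.0, 3.1, 0.0, 0, 0, -0.0], [0.9, 3.1, 0.0, 0, 0, -0.0], [0.7, 3.1, 0.0, 0, 0, -0.0], [0.6, 3.2, 0.0, 0, 0, -0.0], [0.5, 3.2, 0.0, 0, 0, -0.0]]
[[0.3, 3.1, 0.0, 0, 0, -0.0], [0.3, 3.2, 0.0, 0, 0, -0.0], [0.1, 3.3, 0.0, 0, 0, -0.0], [-0.1, 3.2, 0.0, 0, 0, -0.0], [-0.1, 3.2, 0.0, 0, 0, -0.0]]
[[-0.3, 3.2, 0.0, 0, 0, -0.0], [-0.4, 3.2, 0.0, 0, 0, -0.0], [-0.6, 3.1, 0.0, 0, 0, -0.0], [-0.6, 3.2, 0.0, 0, 0, -0.0], [-0.8, 3.1, 0.0, 0, 0, -0.0]]
[[-0.9, 3.1, 0.0, 0, 0, -0.0], [-1.1, 3.0, 0.0, 0, 0, -0.0], [-1.2, 3.0, 0.0, 0, 0, -0.0], [-1.2, 2.9, 0.0, 0, 0, -0.0], [-1.4, 2.9, 0.0, 0, 0, -0.0]]
[[-1.5, 2.8, 0.0, 0, 0, -0.0], [-1.7, 2.8, 0.0, 0, 0, -0.0], [-1.7, 2.7, 0.0, 0, 0, -0.0], [-1.9, 2.6, 0.0, 0, 0, -0.0], [-1.9, 2.6, 0.0, 0, 0, -0.0]]
[[-2.0, 2.5, 0.0, 0, 0, -0.0], [-2.2, 2.4, 0.0, 0, 0, -0.0], [-2.2, 2.3, 0.0, 0, 0, -0.0], [-2.4, 2.2, 0.0, 0, 0, -0.0], [-2.4, 2.1, 0.0, 0, 0, -0.0]]
end [591.47, 37.59, 122.0, 89.98]
```

Request:
apply_moves(
  rows=[
    [2.8, 1.4, 0, 0, 0, 0],
    [2.9, 1.5, 0, 0, 0, 0],
    [2.7, 1.7, 0, 0, 0, 0],
    [2.7, 1.7, 0, 0, 0, 0],
    [2.6, 1.9, 0, 0, 0, 0],
  ],
)

```text
time: 16.15
tool_pos: [466.9, 35.2, 123.2]
tcp_rot: [179.9, -0.1, 90.0]
ft_force: [2.2, 7.2, 0.6]
finger_gap: 22.5
grip_force: 60.3
```

Request:
apply_moves(
  rows=[
    [2.6, 2.0, 0, 0, 0, 0],
    [2.4, 2.0, 0, 0, 0, 0],
    [2.4, 2.2, 0, 0, 0, 0],
    [2.3, 2.2, 0, 0, 0, 0],
    [2.2, 2.4, 0, 0, 0, 0],
  ],
)

```text
time: 16.77
tool_pos: [477.9, 47.0, 123.2]
tcp_rot: [179.8, -0.1, 90.0]
ft_force: [4.0, 6.2, -1.2]
finger_gap: 22.6
grip_force: 60.3
```

Request:
apply_moves(
  rows=[
    [2.1, 2.4, 0, 0, 0, 0],
    [2.0, 2.5, 0, 0, 0, 0],
    [1.9, 2.6, 0, 0, 0, 0],
    [1.8, 2.7, 0, 0, 0, 0],
    [1.7, 2.7, 0, 0, 0, 0],
  ],
)

```text
time: 17.4
tool_pos: [491.1, 56.2, 123.2]
tcp_rot: [179.8, -0.1, 90.0]
ft_force: [5.9, 3.6, -0.7]
finger_gap: 22.6
grip_force: 60.2
```

Request:
apply_moves(
  rows=[
    [1.6, 2.8, 0, 0, 0, 0],
    [1.4, 2.9, 0, 0, 0, 0],
    [1.4, 2.9, 0, 0, 0, 0],
    [1.2, 2.9, 0, 0, 0, 0],
    [1.1, 3.0, 0, 0, 0, 0],
  ],
)

```text
time: 18.02
tool_pos: [505.8, 62.6, 123.2]
tcp_rot: [179.8, -0.1, 90.0]
ft_force: [6.5, 3.5, -2.6]
finger_gap: 22.3
grip_force: 60.1
```

Request:
apply_moves(
  rows=[
    [1.0, 3.1, 0, 0, 0, 0],
    [0.9, 3.1, 0, 0, 0, 0],
    [0.7, 3.1, 0, 0, 0, 0],
    [0.6, 3.2, 0, 0, 0, 0],
    [0.5, 3.2, 0, 0, 0, 0],
  ],
)

```text
time: 18.65
tool_pos: [521.5, 66.0, 123.2]
tcp_rot: [179.8, -0.0, 90.0]
ft_force: [6.5, 1.4, -2.1]
finger_gap: 22.9
grip_force: 60.1
```

Request:
apply_moves(
  rows=[
    [0.3, 3.1, 0, 0, 0, 0],
    [0.3, 3.2, 0, 0, 0, 0],
    [0.1, 3.3, 0, 0, 0, 0],
    [-0.1, 3.2, 0, 0, 0, 0],
    [-0.1, 3.2, 0, 0, 0, 0],
  ],
)

```text
time: 19.27
tool_pos: [536.3, 66.3, 123.1]
tcp_rot: [179.9, -0.0, 90.0]
ft_force: [-1.8, 1.8, 7.7]
finger_gap: 22.8
grip_force: 60.5
```

The pull has faded. I'll ease off the slight push and look.

Request:
apply_moves(
  rows=[
    [0, -1, 0, 0, 0, 0],
    [0, -0.5, 0, 0, 0, 0],
    [0, 0, 0, 0, 0, 0],
    [0, 0, 0, 0, 0, 0],
    [0, 0, 0, 0, 0, 0],
  ],
)

```text
time: 19.9
tool_pos: [534.7, 66.3, 123.1]
tcp_rot: [179.9, -0.0, 90.0]
ft_force: [0.0, 2.7, 8.3]
finger_gap: 22.5
grip_force: 60.6
```

```bash
python3 - <<'E'
from bench import sense, eyes, models
from plan import *
import cv2
ft()
for c in('side','top'):
    p,d=eyes.snapshot(c); cv2.imwrite(f'pics/{c}5.png',p[:,:,::-1]); print(c,[(q['xyz'],q['confidence']) for q in models.place_of('load_under',c)[:2]]); ft()
E
```

```text
ang -273.25949335920797 r 80.28602967773449 Fcw -0.13495566021548508 Frad 2.6986878481412147 19.9
side [([584.5, 271.8, 52.8], 0.89)]
ang -273.2591694329715 r 80.28538634877012 Fcw 0.13610761044525604 Frad 1.9978097949614728 20.0
top [([588.1, 277.5, 51.4], 0.64)]
ang -273.2557107063665 r 80.27304040907454 Fcw 0.4904217517087168 Frad 2.4921060176052157 20.1
```

View pics/side5.png

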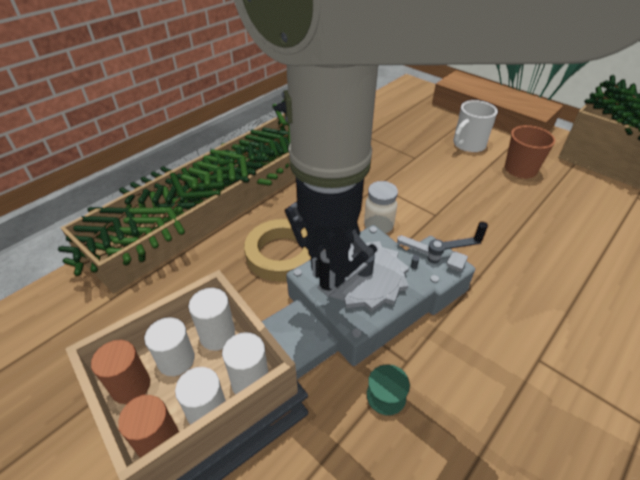

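The side picture shows the load table resting on its bearers, with the crate lower at about (185,390), and the pull at the handle is about 0 N. I'll let go and withdraw straight up.

Request:
apply_moves(
  rows=[
    [0, 0, 0, 0, 0, 0],
    [0, 0, 0, 0, 0, 0],
    [0, 0, 0, 0, 0, 0],
    [0, 0, -10, 0, 0, 0],
    [0, 0, -20, 0, 0, 0],
  ],
  fingers=55,
)

```text
time: 20.72
tool_pos: [533.4, 66.0, 151.8]
tcp_rot: [-179.9, 0.0, 90.0]
ft_force: [0.2, -0.1, -1.5]
finger_gap: 54.7
grip_force: 0.0
```

Request:
apply_moves(
  rows=[
    [0, 0, -30, 0, 0, 0],
    [0, 0, -30, 0, 0, 0],
    [0, 0, -30, 0, 0, 0],
    [0, 0, -20, 0, 0, 0],
    [0, 0, 0, 0, 0, 0],
  ],
)

```text
time: 21.35
tool_pos: [535.2, 66.0, 264.1]
tcp_rot: [179.8, -0.0, 90.0]
ft_force: [-0.2, 0.0, -0.6]
finger_gap: 55.4
grip_force: 0.0
```

```bash
python3 - <<'E'
from bench import sense, eyes, models
import cv2
s=sense();print(s['tool_pos'],s['ft_force'],s['time'])
for c in('side','top'):
    p,d=eyes.snapshot(c); cv2.imwrite(f'pics/{c}6.png',p[:,:,::-1])
    for n in('load_under','handle_mid','lever_knob','pawl_tip','spool_mid','jar_mid','ring_mid'): print(c,n,[(q['xyz'],q['confidence']) for q in models.place_of(n,c)[:1]])
E
```

```text
[535.21835179  66.04364498 264.07822206] [-0.17914825  0.00513145 -0.55647087] 21.35
side load_under [([586.1, 273.0, 50.3], 0.66)]
side handle_mid [([530.6, 66.6, 142.4], 0.64)]
side lever_knob [([429.3, -177.6, 112.3], 0.65)]
side pawl_tip [([532.0, -109.3, 74.0], 0.65)]
side spool_mid [([583.3, 272.8, 53.0], 0.72)]
side jar_mid [([623.0, -187.1, 38.2], 0.74)]
side ring_mid [([703.4, -3.1, 16.1], 0.79)]
top load_under [([471.5, -120.9, 108.9], 0.28)]
top handle_mid []
top lever_knob [([428.3, -180.5, 112.6], 0.71)]
top pawl_tip [([534.2, -110.7, 73.4], 0.97)]
top spool_mid []
top jar_mid [([620.3, -187.3, 44.9], 0.96)]
top ring_mid []
```

View pics/side6.png

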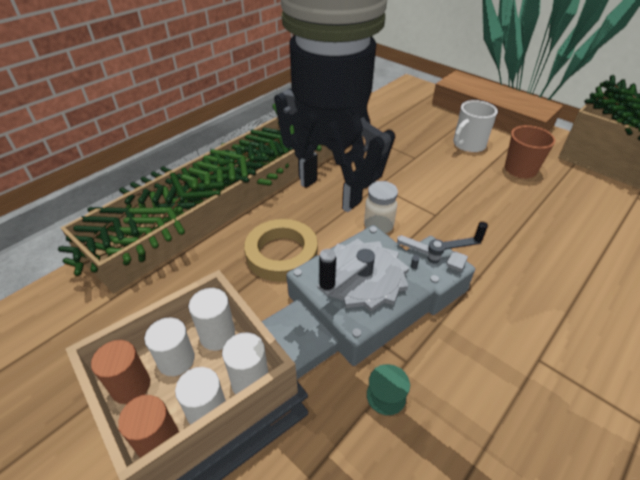

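The side picture shows the crank still with its handle at (328,270), the load down at (185,390), and the gripper free. The spool at (388,390), the jar at (381,208) and the ring at (281,248) have not moved. I'm handing in.

```bash
python3 -c "
from bench import job
print(job.hand_in())"
```

```text
the job is handed in; nothing more can be done
None
```

The crate is down: the load table rests on its bearers, the pawl is clear with its lever at release, the handle was let go only after landing, and the job was handed in at about 22 s with the spool, jar and ring where they were.

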